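# Shut the filter drawer and bring the fuller spray can over the spray bench

## Task

Get the spray bench ready: push its open filter drawer fully home until it seats in its catch. Then lift the two white spray cans one after the other to feel which is heavier, setting down gently any can you put back, and leave the lighter one standing upright on the worktop. Finish still holding the heavier can, upright and still, in the air a few centimetres clear above the front half of the bench's grille, ahead of the model car, and leave the car, the bottle and the tape roll where they are.

Things in the scene. Friction and masses are not known exactly. Their poses are not given: they have to be found in the camera images.
- spray_bench: the downdraft spray bench, a grey sheet-steel box fixed on the worktop, 260 mm deep (x), 360 mm wide (y), 115 mm high, with a flat slotted steel grille as its top. Origin: centre of its underside, on the worktop (height 0). Its -x axis points out of the front, where the drawer is, towards the robot; z up.
- spray_spot (a point): point on the grille's surface in the middle of its front half (115 mm above the worktop, 55 mm ahead of the grille's centre), axes as the bench's: where the can is to be held above. The front half reaches 70 mm either way along the bench's x and 150 mm either way along its y.
- filter_drawer (a joint): how far the filter drawer is open, in m: 0 is home. It slides out along the bench's -x axis, up to 0.10, with about 1.5 N of friction, and stays where it is left. In the last 10 mm a sprung roller catch resists with up to about 8 N, then over the last 4 mm draws the drawer home and keeps it there.
- drawer_lip (a point): middle of the front edge of the drawer's pull lip: 120 mm long (y), 4 mm thick, 89 mm above the worktop, 16 mm out from the drawer's white front panel (322 mm wide, 29 to 93 mm above the worktop). Moves with the drawer, axes as the bench's. A push along the bench's +x on lip or panel shuts it. Drawer home: lip 30 mm ahead of the bench's front face.
- can_a_mid (a point): can A: white steel spray can on the worktop: 53 mm across, straight wall up to 115 mm, then dome and black nozzle (17 mm across), 150 mm tall. This point: on its axis half-way up, 75 mm above its foot; z up the can. The two cans look alike and their places tell nothing; one is nearly full and weighs at least 110 g more than the other (both under 350 g).
- can_b_mid (a point): can B: white steel spray can on the worktop: 53 mm across, straight wall up to 115 mm, then dome and black nozzle (17 mm across), 150 mm tall. This point: on its axis half-way up, 75 mm above its foot; z up the can. The two cans look alike and their places tell nothing; one is nearly full and weighs at least 110 g more than the other (both under 350 g).
- model_car: bystander: white model car, 165 mm long, 68 mm wide, 50 mm high, lying along the bench's y on the rear half of the grille. Origin at the centre of its underside.
- solvent_bottle: bystander: closed white plastic bottle, 68 mm across, 170 mm tall, standing on the worktop at the left. Origin at the centre of its underside.
- tape_roll: bystander: roll of masking tape lying flat on the worktop to the right of the cans, 104 mm across, 24 mm high. Origin at the centre of its underside.
Not all that is in view belongs to the job. What is shaped like the part that bears can_b_mid but orange is not meant.

How it is judged:
By the outcome, as a careful person would: the job done as asked, in the order asked, and still so for the second after the job is handed in, while the arm keeps its last pose, push and grip.
It also fails if it takes over 72 s, if anything falls off the work surface, if the arm or the gripper's body presses on something with over 40 N, if the wrist force passes 120 N, or if a joint passes its speed limit or range.

## Robot

A 6-joint arm with a two-finger parallel gripper is mounted at the origin on the work surface. World frame = base frame: x ahead of the robot, y to its left, z up, the work surface at z = 0. Lengths are in mm, angles in rad, forces in N, time in s.
With the tool pointing down it reaches from about 325 to 775 mm from the base axis. Payload 5.5 kg.
Tool frame: the origin (TCP) lies on the centre line of the jaws, within the pads' length; the fingertips stand 19 mm ahead of it and the grasp point (between the pads) is the TCP; z points along the fingers, y is the line along which they close (so a half turn about z gives the same grasp; the last joint's range is limited). The gripper opens to 85 mm and grips with 20 to 120 N. Pads are 22 mm wide; open, the fingers measure 114 mm over their backs; the gripper's body (76 mm by 85 mm) begins 54 mm behind the grasp point. The pads swing forward as they close: fully open they stand 13 mm farther back than shut.
Start: joints at [-1.331, 0.091, 1.231, -0, 1.82, -0.057], TCP at [175.476, -573.781, 250.275] pointing down, gripper open.
Joint ranges: [-2.87, 2.87], [-0.86, 2.18], [0.17, 2.46], [-1.51, 4.65], [0.06, 2.69], [-2.65, 2.65]. Speed limits (rad/s): [2.57, 2.57, 3.01, 3.14, 3.14, 3.14].

## Interface

Orientations are given as a 3x3 rotation matrix whose columns are the frame's x, y, z axes.
In Python, from workcell import * gives the robot as it stands.
- The arm moves only by the tool play_rows, never from a script. Its argument "plan" is a list of rows, each an object with "xyz": the shift along the tool's x, y, z in cm, a list of three; "turn": the turn, a rotation vector about the tool's x, y, z in rad, a list of three; "claw": the opening, from 0 (shut) to 1 (fully open). In form: [{"xyz": [x, y, z], "turn": [ax, ay, az], "claw": claw}, ...]. A call has exactly 5 rows; each row is the pose to reach, as a shift and turn from the pose commanded when the call began, along the tool's axes at that moment; what a row does not reach only later rows make up. A row lasts 1/12 s, in which the tool goes at most 41.7 mm and 7.16 degrees, less where a joint would pass 70% of its speed; a pose out of reach is approached as far as the arm can. A call with a gripper value outside its range is refused whole. The fingers move at their own pace and stop on an object; the grip force is fixed at half the most. Time passes only in rows, so rows that repeat a pose let the fingers close, or fill a call up. It gives the time, the measured TCP pose, the force, the opening and the grip force at its end, in the units of the state.
- state(): the state, without advancing time (a new reading comes with each control period).
- get_image(name): name is "scene" or "side" or "wrist"; returns the picture (384x512x3 uint8, red, green, blue); there is no depth.
- get_calibration(name): a dict with "K" (3x3 intrinsics, pixels), "world_from_camera" (4x4, takes a point from camera to world coordinates). Camera axes: x right, y down, z forward; pixel columns grow to the right and rows downward; lengths in mm; the calibration is good to about 2 mm. The wrist camera is an equidistant fisheye: a pixel r from the principal point sees the ray r / f radians off the axis. A picture is of the moment at which its call begins: read the wrist's pose just before it. get_calibration takes no time and is no camera call; for the wrist camera it gives the pose at the moment of the call.
- sign_off(): hands the job in; it is judged then, once.
Trained networks look in the newest picture that a camera, given by its name, has taken for a name from the list of things; names that differ only in an ending like _2 or _b are one class to them, and where a whole thing is asked for, a point or a joint stands for the part that bears it (a point fixed in the world has none). Each returns a list of dicts, best first, with "confidence" (0 to 1); they miss things now and then, are a little off and sometimes report something else, mostly with a low value. They report only what shows in the picture. A call takes as long as a camera call. They do not tell look-alikes from the thing itself.
- find_in(camera, name): "bbox" ([left, top, right, bottom] in pixels, round what is visible of it).
- silhouettes(camera, name): "pixels" (384x512 bool, what is visible of it) and "bbox" ([left, top, right, bottom] in pixels, round what is visible of it).
- tip_of(camera, name): "position" ([column, row] in pixels: a listed point, or the origin of a listed thing).
The state is a dict: "t": time; "joint_pos": joint angles; "joint_vel": joint speeds; "tau": joint torques, N m; "tool_pos": TCP position; "tool_rot": TCP orientation; "contact_force": force on the tool from outside, world axes, zero at the start; "ft_torque": the same for the moment, N m; "finger_gap": finger opening in mm; "grip_force": force on a finger pad.
Only numpy, scipy, OpenCV 4.12 (cv2) and the standard library are available. Lean on these libraries where they do the work, as an engineer would, in place of code of your own. Each camera call takes 0.05 s, during which the arm holds its last target. There are 200 camera calls.

## Working session

There is one attempt and no reset: what is moved stays moved. The work goes in short steps, Python scripts to look and compute and a tool call to move; the robot and the scene stay as the last step left them, time stands still between calls to the robot, and variables do not carry over. Pictures are saved under pics/ and viewed, at most 10 in all, crops included, and the job is handed in when it is done.

Besides the shell and the picture viewer there is one more tool, called after "Request:" by a JSON object that holds its "op" and its "data". play_rows: Moves the arm, as the interface text tells. Its arguments: {"type":"object","properties":{"plan":{"type":"array","items":{"type":"object","properties":{"xyz":{"type":"array","items":{"type":"number"}},"turn":{"type":"array","items":{"type":"number"}},"claw":{"type":"number"}}}}},"required":["plan"]}

```bash
mkdir -p pics
cat > h.py <<'E'
from workcell import *
import numpy as np, cv2
def ray(cam,px):
    c=get_calibration(cam);K=np.array(c["K"]);T=np.array(c["world_from_camera"])
    d=np.array([(px[0]-K[0,2])/K[0,0],(px[1]-K[1,2])/K[1,1],1.0])
    if cam=="wrist":
        r=np.hypot(d[0],d[1]); d=np.array([d[0]/r*np.sin(r),d[1]/r*np.sin(r),np.cos(r)])
    d=T[:3,:3]@d; return T[:3,3],d/np.linalg.norm(d)
def at_z(cam,px,z):
    o,d=ray(cam,px); return o+d*(z-o[2])/d[2]
def tri(p1,p2):
    (o1,d1),(o2,d2)=ray("scene",p1),ray("side",p2)
    A=np.stack([d1,-d2],1); s=np.linalg.lstsq(A,o2-o1,rcond=None)[0]
    a,b=o1+s[0]*d1,o2+s[1]*d2; return (a+b)/2,np.linalg.norm(a-b)
def save(cam,fn):
    im=get_image(cam); cv2.imwrite(fn,cv2.cvtColor(im,cv2.COLOR_RGB2BGR)); return im
E
python3 - <<'E'
from h import *
np.set_printoptions(precision=1,suppress=True)
a=save("scene","pics/a.png");b=save("side","pics/b.png")
cv2.imwrite("pics/ab.png",cv2.cvtColor(np.vstack([a,b]),cv2.COLOR_RGB2BGR)[:, :])
for cam in("scene","side"):
  for n in("can_a_mid","spray_spot","drawer_lip","spray_bench","model_car","solvent_bottle","tape_roll"):
    print(cam,n,[(np.round(r["position"]),round(r["confidence"],2)) for r in tip_of(cam,n)][:5])
print(state()["tool_rot"])
E
```

```text
scene can_a_mid [(array([183., 165.]), 0.86)]
scene spray_spot [(array([263., 199.]), 0.71)]
scene drawer_lip [(array([286., 174.]), 0.81)]
scene spray_bench [(array([256., 241.]), 0.88), (array([245., 225.]), 0.64)]
scene model_car [(array([240., 227.]), 0.88)]
scene solvent_bottle [(array([400., 218.]), 0.78)]
scene tape_roll [(array([159., 159.]), 0.72), (array([258., 241.]), 0.21)]
side can_a_mid [(array([261., 257.]), 0.9)]
side spray_spot [(array([272., 165.]), 0.9)]
side drawer_lip [(array([226., 172.]), 0.92)]
side spray_bench [(array([286., 188.]), 0.92), (array([238., 326.]), 0.62)]
side model_car [(array([301., 167.]), 0.93)]
side solvent_bottle [(array([212., 134.]), 0.89), (array([269., 165.]), 0.56)]
side tape_roll [(array([236., 328.]), 0.73)]
[[ 1.   0.3  0. ]
 [ 0.3 -1.  -0. ]
 [-0.   0.  -1. ]]
```

View pics/a.png

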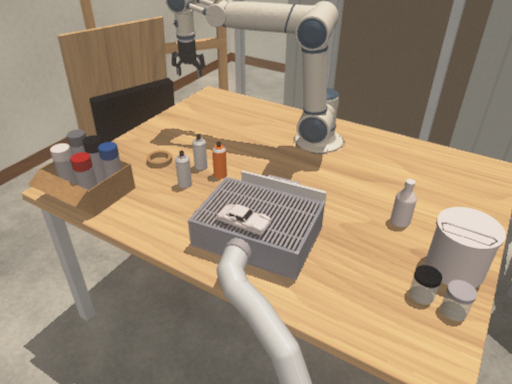

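View pics/b.png

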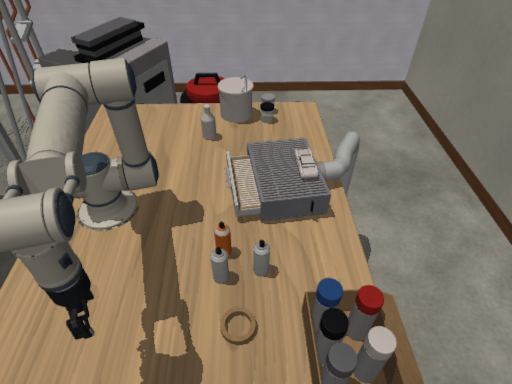

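The scene view shows the bench at about (260,225) with its drawer open toward the robot. The white cans are at (183,172) and (199,155), and an orange one is at (219,162). In the side view the white cans are at (220,266) and (261,257), and the orange one at (223,241). The two white cans fit the description and the orange one is the decoy. Next I'll confirm this in a crop and measure.

Run:
```python
from h import *
np.set_printoptions(precision=1,suppress=True)
a=cv2.imread("pics/a.png")[120:220,130:340];b=cv2.imread("pics/b.png")[130:290,190:340]
a=cv2.resize(a,None,fx=2.1,fy=2.1,interpolation=3);b=cv2.resize(b,None,fx=2.3,fy=2.3,interpolation=3)
c=np.zeros((max(a.shape[0],b.shape[0]),a.shape[1]+b.shape[1],3),np.uint8);c[:a.shape[0],:a.shape[1]]=a;c[:b.shape[0],a.shape[1]:]=b
print(c.shape);cv2.imwrite("pics/crop.png",c)
for cam in("scene","side"):
  get_image(cam)
  for n in("can_a_mid","can_b_mid","solvent_bottle","tape_roll","model_car","drawer_lip","spray_bench"):
    print(cam,n,[(np.round(r["bbox"]),round(r["confidence"],2)) for r in find_in(cam,n)][:5])
for n,p,q in(("lip",(286,174),(226,172)),("spot",(263,199),(272,165)),("car",(240,227),(301,167)),("bottle",(400,218),(212,134)),("tape",(159,159),(236,328)),
 ("topFront",(182,154),(262,242)),("topBack",(198,137),(219,251)),("orange",(219,144),(222,225))): print(n,*tri(p,q))
```

```text
(368, 786, 3)
scene can_a_mid [(array([175., 152., 190., 189.]), 0.72)]
scene can_b_mid [(array([192., 138., 209., 172.]), 0.91), (array([214., 142., 224., 179.]), 0.58)]
scene solvent_bottle [(array([390., 178., 413., 227.]), 0.73)]
scene tape_roll [(array([144., 151., 172., 167.]), 0.78), (array([189., 173., 323., 384.]), 0.57)]
scene model_car [(array([214., 205., 269., 236.]), 0.79), (array([144., 151., 171., 168.]), 0.5), (array([176., 149., 193., 190.]), 0.49)]
scene drawer_lip [(array([244., 171., 323., 203.]), 0.92)]
scene spray_bench [(array([187., 172., 327., 384.]), 0.67)]
side can_a_mid [(array([253., 240., 268., 278.]), 0.72)]
side can_b_mid [(array([202., 103., 215., 138.]), 0.57), (array([215., 225., 234., 255.]), 0.56), (array([206., 248., 229., 282.]), 0.55)]
side solvent_bottle [(array([200., 103., 215., 139.]), 0.8), (array([224., 129., 358., 221.]), 0.74)]
side tape_roll [(array([220., 304., 255., 342.]), 0.63)]
side model_car [(array([223., 128., 361., 216.]), 0.71), (array([292., 149., 320., 178.]), 0.62)]
side drawer_lip [(array([227., 154., 259., 214.]), 0.71)]
side spray_bench [(array([224., 127., 362., 218.]), 0.9)]
lip [464.   74.  108.4] 3.0908678244044476
spot [646.8  88.1 124.5] 3.4332378606404785
car [770.6  87.7 103.9] 22.03470770976974
bottle [380.3 473.5  14.8] 9.22741134213416
tape [ 500.5 -502.6    3.9] 1.8269230803792122
topFront [ 584.8 -295.9  138.3] 2.0655018408918786
topBack [ 452.4 -323.5  137.2] 4.199825335712982
orange [ 457.6 -220.6  138.3] 6.550389715878923
```

View pics/crop.png

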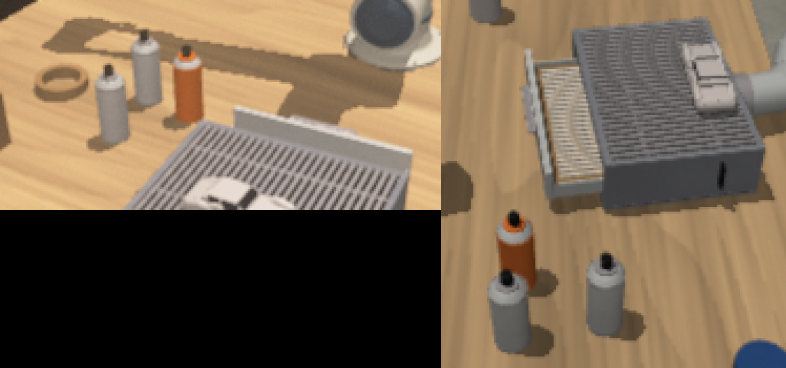

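The crop confirms two white cans and one orange-bodied decoy beside them. Next, the bench corners and yaw.

Run:
```python
from h import *
np.set_printoptions(precision=1,suppress=True)
P=[at_z("side",p,115)[:2] for p in((247.4,144.3),(305.7,138.7),(329.6,194.3),(260.9,201.7))]
print(np.array(P), sum(P)/4,[np.linalg.norm(P[i]-P[i-1]) for i in range(4)])
ys=[P[0]-P[3],P[1]-P[2]];xs=[P[1]-P[0],P[2]-P[3]]
print([np.degrees(np.arctan2(-v[0],v[1])) for v in ys],[np.degrees(np.arctan2(v[1],v[0])) for v in xs])
# lip / panel
print(at_z("side",(226,172),89),at_z("scene",(286,174),89),at_z("side",(272,165),115),at_z("scene",(263,199),115))
# panel top edge ends side (529,50),(547,198) crop
print([at_z("side",(190+(x-441)/2.3,130+y/2.3),93) for x,y in((528,52),(547,196))])
# panel top ends in scene
print([at_z("scene",(130+x/2.1,120+y/2.1),93) for x,y in((234,108),(412,155))])
for c in("scene","side"):
  m=get_calibration(c);print(np.array(m["world_from_camera"])[:3,3],m["K"][0])
print(get_calibration("wrist")); save("wrist","pics/w0.png")
```

```text
[[ 552.5  241.6]
 [ 806.5  274.9]
 [ 843.9  -71. ]
 [ 592.5 -100.2]] [698.9  86.3] [np.float64(344.17393612557703), np.float64(256.2149056690136), np.float64(347.8913822099489), np.float64(253.02891353921515)]
[np.float64(6.681734523178073), np.float64(6.160910843636179)] [np.float64(7.462077749503685), np.float64(6.633356350814143)]
[463.6  94.7  89. ] [436.   61.5  89. ] [646.9 101.3 115. ] [638.3  81.7 115. ]
[array([468.9, 215.1,  93. ]), array([ 504.1, -141.7,   93. ])]
[array([510.8, -83.2,  93. ]), array([476.9, 237. ,  93. ])]
[1620.5  639.2  980.6] [435.3   0.  252.9]
[ 532.8 -967.3 1005.7] [350.8   0.  256.8]
{'K': array([[297.3,   0. , 257.2],
       [  0. , 297.3, 189.6],
       [  0. ,   0. ,   1. ]]), 'world_from_camera': array([[   0.3,   -0.9,   -0.3,  251.8],
       [  -1. ,   -0.3,   -0.1, -550.3],
       [  -0. ,    0.3,   -0.9,  373.9],
       [   0. ,    0. ,    0. ,    1. ]])}
```

```bash
cat >> h.py <<'E'
from scipy.spatial.transform import Rotation as Ro
def go(x,y,z,yaw,first=None):
    s=state();R=np.array(s["tool_rot"]);p=np.array(s["tool_pos"])
    c,n=np.cos(np.radians(yaw)),np.sin(np.radians(yaw))
    Rt=np.array([[c,n,0],[n,-c,0],[0,0,-1]])
    d=np.array([x,y,z])-p
    print("t%.2f"%s["t"],"pos",p.round(1),"d",d.round(1),"xyz",(R.T@d/10).round(2),"turn",Ro.from_matrix(R.T@Rt).as_rotvec().round(3),"F",np.round(s["contact_force"],2),"gap",round(s["finger_gap"],1),round(s["grip_force"],1))
E
python3 - <<'E'
from h import *
go(415,60,250,6.3); go(415,60,84,6.3)
E
```

```text
t1.65 pos [ 175.5 -573.8  250.3] d [ 2.395e+02  6.338e+02 -3.000e-01] xyz [ 4.144e+01 -5.360e+01  3.000e-02] turn [-0.    -0.     0.187] F [-0.07 -0.38  0.19] gap 85.3 0.0
t1.65 pos [ 175.5 -573.8  250.3] d [ 239.5  633.8 -166.3] xyz [ 41.44 -53.6   16.63] turn [-0.    -0.     0.187] F [-0.07 -0.38  0.19] gap 85.3 0.0
```

Request:
{"op": "play_rows", "data": {"plan": [{"xyz": [2.0,-2.6,0],"turn": [0,0,0],"claw": 0},{"xyz": [4.2,-5.4,0],"turn": [0,0,0],"claw": 0},{"xyz": [6.3,-8.1,0],"turn": [0,0,0],"claw": 0},{"xyz": [8.4,-10.8,0],"turn": [0,0,0],"claw": 0},{"xyz": [10.4,-13.4,0],"turn": [0,0,0],"claw": 0}]}}

```text
t: 2.07
tool_pos: [236.0, -413.6, 250.2]
tool_rot: [[0.956, 0.292, 0.0], [0.292, -0.956, 0.0], [0.0, 0.0, -1.0]]
contact_force: [1.1, 1.1, -0.2]
finger_gap: 25.5
grip_force: 0.0
```

Request:
{"op": "play_rows", "data": {"plan": [{"xyz": [2.0,-2.6,0],"turn": [0,0,0],"claw": 0},{"xyz": [4.2,-5.4,0],"turn": [0,0,0],"claw": 0},{"xyz": [6.3,-8.1,0],"turn": [0,0,0],"claw": 0},{"xyz": [8.4,-10.8,0],"turn": [0,0,0],"claw": 0},{"xyz": [10.4,-13.4,0],"turn": [0,0,0],"claw": 0}]}}

```text
t: 2.48
tool_pos: [296.2, -255.0, 250.5]
tool_rot: [[0.956, 0.292, 0.001], [0.292, -0.956, -0.0], [0.001, 0.001, -1.0]]
contact_force: [1.0, 0.2, 0.0]
finger_gap: -0.2
grip_force: 0.0
```

Request:
{"op": "play_rows", "data": {"plan": [{"xyz": [2.0,-2.6,0],"turn": [0,0,0],"claw": 0},{"xyz": [4.2,-5.4,0],"turn": [0,0,0],"claw": 0},{"xyz": [6.3,-8.1,0],"turn": [0,0,0],"claw": 0},{"xyz": [8.4,-10.8,0],"turn": [0,0,0.1],"claw": 0},{"xyz": [10.4,-13.4,0],"turn": [0,0,0.187],"claw": 0}]}}

```text
t: 2.9
tool_pos: [356.3, -97.0, 250.6]
tool_rot: [[0.994, 0.106, 0.001], [0.106, -0.994, -0.001], [0.001, 0.001, -1.0]]
contact_force: [0.9, 0.7, -0.3]
finger_gap: -0.0
grip_force: 0.0
```

Run:
```python
from h import *
save("wrist","pics/w1.png")
for n in("drawer_lip","can_a_mid"): print([(np.round(r["position"]),round(r["confidence"],2)) for r in tip_of("wrist",n)])
r=tip_of("wrist","drawer_lip")
if r: print(at_z("wrist",r[0]["position"],89))
go(415,60,170,6.3); go(415,60,84,6.3)
```

```text
[(array([108.,  61.]), 0.92)]
[(array([454.,  10.]), 0.69)]
[461.2222764   66.99485888  89.        ]
t3.10 pos [356.3 -97.9 250.5] d [ 58.7 157.9 -80.5] xyz [  7.65 -15.02   8.04] turn [ 0.001 -0.     0.005] F [ 0.69  0.04 -0.09] gap -0.2 0.0
t3.10 pos [356.3 -97.9 250.5] d [  58.7  157.9 -166.5] xyz [  7.65 -15.02  16.64] turn [ 0.001 -0.     0.005] F [ 0.69  0.04 -0.09] gap -0.2 0.0
```

View pics/w1.png

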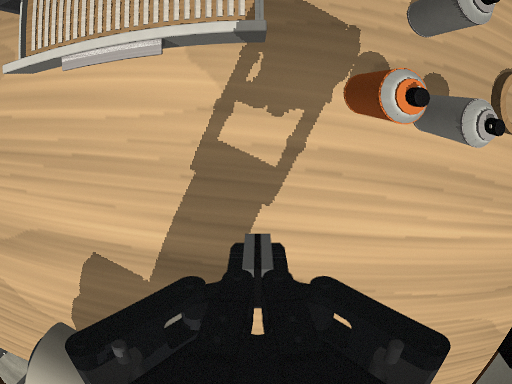

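The wrist view shows the drawer panel at top left with its lip at about (108,61), which puts the lip's front edge near (461,67). The white cans are at right, at (470,115) and (455,10), with the orange one at (385,95).

Request:
{"op": "play_rows", "data": {"plan": [{"xyz": [1.9,-3.7,0],"turn": [0,0,0],"claw": 0},{"xyz": [3.8,-7.5,0],"turn": [0,0,0],"claw": 0},{"xyz": [5.7,-11.2,0],"turn": [0,0,0],"claw": 0},{"xyz": [7.6,-15.0,0],"turn": [0,0,0],"claw": 0},{"xyz": [7.6,-15.0,3.5],"turn": [0,0,0],"claw": 0}]}}

```text
t: 3.52
tool_pos: [418.7, 63.1, 221.3]
tool_rot: [[0.993, 0.116, 0.012], [0.116, -0.993, 0.003], [0.012, -0.002, -1.0]]
contact_force: [0.4, -1.5, 0.5]
finger_gap: 0.0
grip_force: 0.0
```

Request:
{"op": "play_rows", "data": {"plan": [{"xyz": [0,0,4],"turn": [0,0,0],"claw": 0},{"xyz": [0,0,8],"turn": [0,0,0],"claw": 0},{"xyz": [0,0,12],"turn": [0,0,0],"claw": 0},{"xyz": [0,0,13.1],"turn": [0,0,0],"claw": 0},{"xyz": [1.5,0,13.1],"turn": [0,0,0],"claw": 0}]}}

```text
t: 3.93
tool_pos: [426.5, 58.9, 79.9]
tool_rot: [[0.994, 0.11, -0.009], [0.11, -0.994, -0.001], [-0.009, -0.0, -1.0]]
contact_force: [-1.1, -0.3, 1.0]
finger_gap: 0.2
grip_force: 0.0
```

Request:
{"op": "play_rows", "data": {"plan": [{"xyz": [1,0,0],"turn": [0,0,0],"claw": 0},{"xyz": [2,0,0],"turn": [0,0,0],"claw": 0},{"xyz": [3,0,0],"turn": [0,0,0],"claw": 0},{"xyz": [4,0,0],"turn": [0,0,0],"claw": 0},{"xyz": [5,0,0],"turn": [0,0,0],"claw": 0}]}}

```text
t: 4.35
tool_pos: [480.5, 64.8, 85.7]
tool_rot: [[0.994, 0.11, -0.0], [0.11, -0.994, 0.0], [-0.0, -0.0, -1.0]]
contact_force: [-2.3, 1.9, 0.2]
finger_gap: 0.0
grip_force: 1.1
```

Request:
{"op": "play_rows", "data": {"plan": [{"xyz": [0.7,0,0],"turn": [0,0,0],"claw": 0},{"xyz": [1.4,0,0],"turn": [0,0,0],"claw": 0},{"xyz": [2.1,0,0],"turn": [0,0,0],"claw": 0},{"xyz": [2.8,0,0],"turn": [0,0,0],"claw": 0},{"xyz": [3.3,0,0],"turn": [0,0,0],"claw": 0}]}}

```text
t: 4.77
tool_pos: [513.3, 69.5, 84.6]
tool_rot: [[0.994, 0.11, 0.001], [0.11, -0.994, -0.0], [0.001, 0.0, -1.0]]
contact_force: [-0.9, -0.9, 1.0]
finger_gap: 0.5
grip_force: 0.9
```

Request:
{"op": "play_rows", "data": {"plan": [{"xyz": [0.2,0,0],"turn": [0,0,0],"claw": 0},{"xyz": [0.4,0,0],"turn": [0,0,0],"claw": 0},{"xyz": [0.6,0,0],"turn": [0,0,0],"claw": 0},{"xyz": [0.8,0,0],"turn": [0,0,0],"claw": 0},{"xyz": [1.0,0,0],"turn": [0,0,0],"claw": 0}]}}

```text
t: 5.18
tool_pos: [521.3, 70.9, 84.2]
tool_rot: [[0.994, 0.111, -0.003], [0.111, -0.994, -0.0], [-0.003, 0.0, -1.0]]
contact_force: [-8.1, -2.0, 4.2]
finger_gap: -0.4
grip_force: 3.8
```

Request:
{"op": "play_rows", "data": {"plan": [{"xyz": [0.1,0,0],"turn": [0,0,0],"claw": 0},{"xyz": [0.2,0,0],"turn": [0,0,0],"claw": 0},{"xyz": [0.3,0,0],"turn": [0,0,0],"claw": 0},{"xyz": [0.4,0,0],"turn": [0,0,0],"claw": 0},{"xyz": [0.5,0,0],"turn": [0,0,0],"claw": 0}]}}

```text
t: 5.6
tool_pos: [527.6, 71.6, 84.2]
tool_rot: [[0.994, 0.111, 0.001], [0.111, -0.994, 0.0], [0.001, -0.0, -1.0]]
contact_force: [-1.0, 0.5, -0.3]
finger_gap: -0.0
grip_force: 0.3
```

Request:
{"op": "play_rows", "data": {"plan": [{"xyz": [0.1,0,0],"turn": [0,0,0],"claw": 0},{"xyz": [0.2,0,0],"turn": [0,0,0],"claw": 0},{"xyz": [0.3,0,0],"turn": [0,0,0],"claw": 0},{"xyz": [0.4,0,0],"turn": [0,0,0],"claw": 0},{"xyz": [0.4,0,0],"turn": [0,0,0],"claw": 0}]}}

```text
t: 6.02
tool_pos: [530.1, 72.0, 84.3]
tool_rot: [[0.994, 0.111, -0.004], [0.111, -0.994, -0.0], [-0.004, -0.0, -1.0]]
contact_force: [-9.1, -0.7, 4.1]
finger_gap: 0.2
grip_force: 4.1
```

Request:
{"op": "play_rows", "data": {"plan": [{"xyz": [0.1,0,0],"turn": [0,0,0],"claw": 0},{"xyz": [0.1,0,0],"turn": [0,0,0],"claw": 0},{"xyz": [0.1,0,0],"turn": [0,0,0],"claw": 0},{"xyz": [0.1,0,0],"turn": [0,0,0],"claw": 0},{"xyz": [0.1,0,0],"turn": [0,0,0],"claw": 0}]}}

```text
t: 6.43
tool_pos: [530.2, 71.9, 84.2]
tool_rot: [[0.994, 0.111, -0.006], [0.111, -0.994, -0.0], [-0.006, -0.0, -1.0]]
contact_force: [-12.7, -1.1, 6.3]
finger_gap: 0.1
grip_force: 6.3
```

Request:
{"op": "play_rows", "data": {"plan": [{"xyz": [-2,0,0],"turn": [0,0,0],"claw": 0},{"xyz": [-5,0,0],"turn": [0,0,0],"claw": 0},{"xyz": [-7,0,-3],"turn": [0,0,0],"claw": 0},{"xyz": [-9,0,-6],"turn": [0,0,0],"claw": 0},{"xyz": [-10,0,-9],"turn": [0,0,0],"claw": 0}]}}

```text
t: 6.85
tool_pos: [431.0, 60.9, 174.8]
tool_rot: [[0.994, 0.111, -0.001], [0.111, -0.994, 0.0], [-0.001, -0.0, -1.0]]
contact_force: [-0.0, -0.5, -0.5]
finger_gap: -0.2
grip_force: 0.0
```

Request:
{"op": "play_rows", "data": {"plan": [{"xyz": [0,0,-4],"turn": [0,0,0],"claw": 1},{"xyz": [0,0,-8],"turn": [0,0,0],"claw": 1},{"xyz": [0,3,-9],"turn": [0,0,0],"claw": 1},{"xyz": [0,6.5,-9],"turn": [0,0,0],"claw": 1},{"xyz": [0,9,-9],"turn": [0,0,0],"claw": 1}]}}

```text
t: 7.27
tool_pos: [443.7, -30.0, 266.3]
tool_rot: [[0.994, 0.112, 0.005], [0.112, -0.994, -0.001], [0.004, 0.002, -1.0]]
contact_force: [0.2, -0.1, -0.7]
finger_gap: 60.8
grip_force: 0.0
```

Run:
```python
from h import *
save("scene","pics/c.png"); r=tip_of("scene","drawer_lip")
if r: print("lip",at_z("scene",r[0]["position"],89))
save("wrist","pics/w2.png")
for n in("drawer_lip","can_a_mid","can_b_mid"):
  for r in tip_of("wrist",n): print(n,np.round(r["position"]),round(r["confidence"],2),at_z("wrist",r["position"],89 if n[0]=="d" else 75).round(1))
for r in find_in("wrist","can_a_mid"): print(np.round(r["bbox"]),r["confidence"])
go(585,-296,260,6.3); go(452,-323,260,6.3)
```

```text
drawer_lip [162.  72.] 0.66 [538.7  79.5  89. ]
can_a_mid [483.  91.] 0.66 [ 581.9 -302.2   75. ]
can_b_mid [471. 194.] 0.98 [ 445.1 -318.6   75. ]
can_b_mid [417. 177.] 0.89 [ 456.7 -220.5   75. ]
[436.  71. 511. 118.] 0.62
t7.62 pos [442.9 -27.6 264.2] d [ 142.1 -268.4   -4.2] xyz [11.12 28.26  0.41] turn [-0.    -0.     0.002] F [-0.43 -0.37  0.22] gap 85.4 0.0
t7.62 pos [442.9 -27.6 264.2] d [   9.1 -295.4   -4.2] xyz [-2.4  29.46  0.41] turn [-0.    -0.     0.002] F [-0.43 -0.37  0.22] gap 85.4 0.0
```

View pics/w2.png

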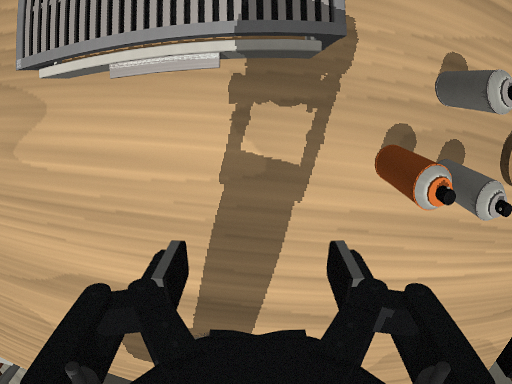

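Drawer measured home: the lip sits at x≈539, and it held against 13 N. The wrist view shows white cans at (475,91) and (478,190), and the orange one at (415,178). I'll go over the far white can first.

Request:
{"op": "play_rows", "data": {"plan": [{"xyz": [0.9,3.4,0],"turn": [0,0,0],"claw": 1},{"xyz": [1.8,6.8,0],"turn": [0,0,0],"claw": 1},{"xyz": [2.7,10.2,0],"turn": [0,0,0],"claw": 1},{"xyz": [3.6,13.6,0],"turn": [0,0,0],"claw": 1},{"xyz": [4.5,17,0],"turn": [0,0,0],"claw": 1}]}}

```text
t: 8.03
tool_pos: [507.3, -192.8, 264.3]
tool_rot: [[0.994, 0.113, 0.0], [0.113, -0.994, 0.0], [0.0, -0.0, -1.0]]
contact_force: [0.5, 1.6, 0.7]
finger_gap: 85.5
grip_force: 0.0
```

Request:
{"op": "play_rows", "data": {"plan": [{"xyz": [0.9,3.4,0],"turn": [0,0,0],"claw": 1},{"xyz": [1.8,6.8,0],"turn": [0,0,0],"claw": 1},{"xyz": [2.7,10.2,0],"turn": [0,0,0],"claw": 1},{"xyz": [2.7,10.2,0],"turn": [0,0,0],"claw": 1},{"xyz": [2.7,10.2,0],"turn": [0,0,0],"claw": 1}]}}

```text
t: 8.45
tool_pos: [545.1, -291.2, 262.1]
tool_rot: [[0.994, 0.11, -0.003], [0.11, -0.994, 0.002], [-0.003, -0.002, -1.0]]
contact_force: [-0.2, 0.5, -0.4]
finger_gap: 85.5
grip_force: 0.0
```

Run:
```python
from h import *
save("wrist","pics/w3.png")
for n in("can_a_mid","can_b_mid"):
  for r in tip_of("wrist",n): print(n,np.round(r["position"]),round(r["confidence"],2),at_z("wrist",r["position"],75).round(1))
for r in find_in("wrist","can_a_mid"): print(np.round(r["bbox"]),r["confidence"])
go(585,-298,260,6.3)
```

```text
can_b_mid [277. 251.] 0.96 [ 445.8 -323.9   75. ]
can_b_mid [191. 235.] 0.89 [ 454.7 -219.4   75. ]
[247. 107. 302. 175.] 0.87
t8.65 pos [ 544.8 -289.3  265.2] d [40.2 -8.7 -5.2] xyz [3.9  1.32 0.53] turn [ 0.001 -0.001  0.003] F [ 0.15 -0.32  0.34] gap 85.6 0.0
```

View pics/w3.png

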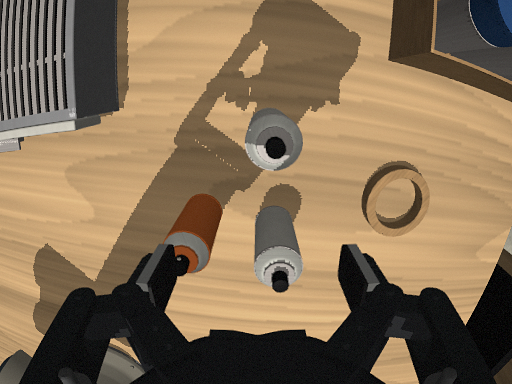

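The wrist view shows nozzle tops at (274,147) for the far can and (281,281) for the near can. The orange one is at (200,235) and the tape at (396,198).

Run:
```python
from h import *
for p in((274.5,147),(281,281),(181,263)): print(at_z("wrist",p,148).round(1))
print(at_z("wrist",(274,134),75).round(1))
```

```text
[ 583.1 -299.2  148. ]
[ 453.1 -323.1  148. ]
[ 461.8 -223.8  148. ]
[ 584.6 -302.7   75. ]
```

Request:
{"op": "play_rows", "data": {"plan": [{"xyz": [1.9,0.7,0],"turn": [0,0,0],"claw": 1},{"xyz": [3.7,1.4,0],"turn": [0,0,0],"claw": 1},{"xyz": [3.7,1.4,0],"turn": [0,0,0],"claw": 1},{"xyz": [3.7,1.4,3],"turn": [0,0,0],"claw": 1},{"xyz": [3.7,1.4,6],"turn": [0,0,0],"claw": 1}]}}

```text
t: 9.07
tool_pos: [583.9, -299.9, 207.5]
tool_rot: [[0.994, 0.112, 0.006], [0.112, -0.994, -0.003], [0.006, 0.004, -1.0]]
contact_force: [0.9, 0.1, -0.7]
finger_gap: 85.2
grip_force: 0.0
```

Request:
{"op": "play_rows", "data": {"plan": [{"xyz": [0,0,3],"turn": [0,0,0],"claw": 1},{"xyz": [0,0,6],"turn": [0,0,0],"claw": 1},{"xyz": [0,0,8.5],"turn": [0,0,0],"claw": 1},{"xyz": [0,0,10.3],"turn": [0,0,0],"claw": 1},{"xyz": [0,0,10.3],"turn": [0,0,0],"claw": 1}]}}

```text
t: 9.48
tool_pos: [581.4, -298.8, 98.3]
tool_rot: [[0.994, 0.112, -0.004], [0.112, -0.994, 0.002], [-0.003, -0.002, -1.0]]
contact_force: [-0.3, 0.5, -0.3]
finger_gap: 85.4
grip_force: 0.0
```

Run:
```python
from h import *
save("wrist","pics/w4.png")
go(583.5,-299.5,101,6.3)
```

```text
t9.53 pos [ 582.  -299.2  100.4] d [ 1.5 -0.3  0.6] xyz [ 0.15  0.05 -0.07] turn [-0.001  0.002  0.002] F [-0.3  -0.65  0.29] gap 85.8 0.0
```

View pics/w4.png

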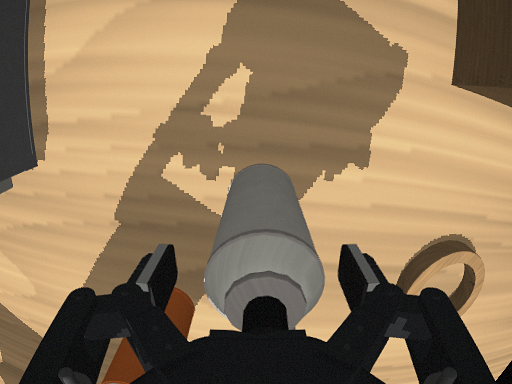

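The can sits centred between the pads, at (263,270). Closing.

Request:
{"op": "play_rows", "data": {"plan": [{"xyz": [0,0,0],"turn": [0,0,0],"claw": 0},{"xyz": [0,0,0],"turn": [0,0,0],"claw": 0},{"xyz": [0,0,0],"turn": [0,0,0],"claw": 0},{"xyz": [0,0,0],"turn": [0,0,0],"claw": 0},{"xyz": [0,0,0],"turn": [0,0,0],"claw": 0}]}}

```text
t: 9.95
tool_pos: [583.7, -301.0, 103.6]
tool_rot: [[0.994, 0.111, 0.003], [0.111, -0.994, -0.002], [0.003, 0.002, -1.0]]
contact_force: [-0.5, 0.2, 6.0]
finger_gap: 51.3
grip_force: 63.4
```

Request:
{"op": "play_rows", "data": {"plan": [{"xyz": [0,0,0],"turn": [0,0,0],"claw": 0},{"xyz": [0,0,0],"turn": [0,0,0],"claw": 0},{"xyz": [0,0,0],"turn": [0,0,0],"claw": 0},{"xyz": [0,0,0],"turn": [0,0,0],"claw": 0},{"xyz": [0,0,0],"turn": [0,0,0],"claw": 0}]}}

```text
t: 10.37
tool_pos: [583.7, -301.0, 103.6]
tool_rot: [[0.994, 0.111, 0.003], [0.111, -0.994, -0.001], [0.003, 0.002, -1.0]]
contact_force: [-0.1, -0.1, 5.9]
finger_gap: 51.7
grip_force: 63.4
```

Run:
```python
from h import *
go(583.5,-299.5,101,6.3);print(state()["tau"],state()["ft_torque"])
```

```text
t10.37 pos [ 583.7 -301.   103.6] d [-0.2  1.5 -2.6] xyz [-0.   -0.16  0.26] turn [ 0.002 -0.003  0.001] F [-0.11 -0.09  5.94] gap 51.7 63.4
[ 1.92902551e-02 -4.88578033e+01 -3.80826902e+01 -1.39701376e-01
 -1.41118225e-01  5.40771100e-03] [0.26174996 0.04924501 0.03234174]
```

Request:
{"op": "play_rows", "data": {"plan": [{"xyz": [0,0,-1],"turn": [0,0,0],"claw": 0},{"xyz": [0,0,-2],"turn": [0,0,0],"claw": 0},{"xyz": [0,0,-4],"turn": [0,0,0],"claw": 0},{"xyz": [0,0,-5],"turn": [0,0,0],"claw": 0},{"xyz": [0,0,-6],"turn": [0,0,0],"claw": 0}]}}

```text
t: 10.78
tool_pos: [583.2, -300.8, 162.9]
tool_rot: [[0.994, 0.111, 0.001], [0.111, -0.994, -0.001], [0.001, 0.001, -1.0]]
contact_force: [0.4, -0.5, -2.6]
finger_gap: 51.6
grip_force: 63.2
```

Request:
{"op": "play_rows", "data": {"plan": [{"xyz": [0,0,0],"turn": [0,0,0],"claw": 0},{"xyz": [0,0,0],"turn": [0,0,0],"claw": 0},{"xyz": [0,0,0],"turn": [0,0,0],"claw": 0},{"xyz": [0,0,0],"turn": [0,0,0],"claw": 0},{"xyz": [0,0,0],"turn": [0,0,0],"claw": 0}]}}

```text
t: 11.2
tool_pos: [582.5, -300.4, 159.9]
tool_rot: [[0.994, 0.111, -0.002], [0.111, -0.994, 0.001], [-0.002, -0.001, -1.0]]
contact_force: [0.5, -0.2, -2.6]
finger_gap: 52.0
grip_force: 63.2
```

Request:
{"op": "play_rows", "data": {"plan": [{"xyz": [0,0,0],"turn": [0,0,0],"claw": 0},{"xyz": [0,0,0],"turn": [0,0,0],"claw": 0},{"xyz": [0,0,0],"turn": [0,0,0],"claw": 0},{"xyz": [0,0,0],"turn": [0,0,0],"claw": 0},{"xyz": [0,0,0],"turn": [0,0,0],"claw": 0}]}}

```text
t: 11.62
tool_pos: [582.9, -300.6, 161.3]
tool_rot: [[0.994, 0.111, -0.0], [0.111, -0.994, -0.0], [-0.0, 0.0, -1.0]]
contact_force: [-0.1, 1.0, -2.9]
finger_gap: 51.3
grip_force: 63.2
```

Run:
```python
from h import *
f=[]
for i in range(8):
    get_image("side"); f.append(state()["contact_force"][2])
print(np.mean(f),np.std(f)); save("side","pics/d.png"); go(583.5,-299.5,103.6,6.3)
```

```text
-2.911583706147351 0.4224862938053214
t12.07 pos [ 582.9 -300.7  161.3] d [  0.6   1.2 -57.7] xyz [ 0.07 -0.11  5.77] turn [ 0.    -0.     0.001] F [ 0.25 -0.22 -3.18] gap 51.8 63.2
```

Can 1 reads about 2.9 N (≈300 g). I'm setting it back down gently.

Request:
{"op": "play_rows", "data": {"plan": [{"xyz": [0,0,1],"turn": [0,0,0],"claw": 0},{"xyz": [0,0,2],"turn": [0,0,0],"claw": 0},{"xyz": [0,0,3],"turn": [0,0,0],"claw": 0},{"xyz": [0,0,4],"turn": [0,0,0],"claw": 0},{"xyz": [0,0,4.8],"turn": [0,0,0],"claw": 0}]}}

```text
t: 12.48
tool_pos: [582.3, -300.3, 110.7]
tool_rot: [[0.994, 0.111, -0.002], [0.111, -0.994, 0.001], [-0.002, -0.002, -1.0]]
contact_force: [0.2, 0.4, -2.4]
finger_gap: 51.3
grip_force: 63.2
```

Request:
{"op": "play_rows", "data": {"plan": [{"xyz": [0,0,0.2],"turn": [0,0,0],"claw": 0},{"xyz": [0,0,0.4],"turn": [0,0,0],"claw": 0},{"xyz": [0,0,0.6],"turn": [0,0,0],"claw": 0},{"xyz": [0,0,0.7],"turn": [0,0,0],"claw": 0},{"xyz": [0,0,0.7],"turn": [0,0,0],"claw": 0}]}}

```text
t: 12.9
tool_pos: [583.1, -300.7, 106.7]
tool_rot: [[0.994, 0.111, 0.001], [0.111, -0.994, -0.0], [0.001, 0.0, -1.0]]
contact_force: [-0.3, -0.3, -3.1]
finger_gap: 51.8
grip_force: 63.2
```

Request:
{"op": "play_rows", "data": {"plan": [{"xyz": [0,0,0.1],"turn": [0,0,0],"claw": 0},{"xyz": [0,0,0.2],"turn": [0,0,0],"claw": 0},{"xyz": [0,0,0.2],"turn": [0,0,0],"claw": 0},{"xyz": [0,0,0.2],"turn": [0,0,0],"claw": 0},{"xyz": [0,0,0.2],"turn": [0,0,0],"claw": 0}]}}

```text
t: 13.32
tool_pos: [582.9, -300.7, 104.4]
tool_rot: [[0.994, 0.111, 0.0], [0.111, -0.994, -0.0], [0.0, 0.0, -1.0]]
contact_force: [0.5, -0.4, -3.1]
finger_gap: 51.6
grip_force: 63.2
```

Request:
{"op": "play_rows", "data": {"plan": [{"xyz": [0,0,0.05],"turn": [0,0,0],"claw": 0},{"xyz": [0,0,0.1],"turn": [0,0,0],"claw": 0},{"xyz": [0,0,0.15],"turn": [0,0,0],"claw": 0},{"xyz": [0,0,0.2],"turn": [0,0,0],"claw": 0},{"xyz": [0,0,0.2],"turn": [0,0,0],"claw": 0}]}}

```text
t: 13.73
tool_pos: [583.2, -300.7, 103.6]
tool_rot: [[0.994, 0.111, 0.001], [0.111, -0.994, -0.0], [0.001, 0.001, -1.0]]
contact_force: [-2.0, 1.3, 4.9]
finger_gap: 51.4
grip_force: 63.9
```

Request:
{"op": "play_rows", "data": {"plan": [{"xyz": [0,0,0],"turn": [0,0,0],"claw": 1},{"xyz": [0,0,0],"turn": [0,0,0],"claw": 1},{"xyz": [0,0,0],"turn": [0,0,0],"claw": 1},{"xyz": [0,0,0],"turn": [0,0,0],"claw": 1},{"xyz": [0,0,0],"turn": [0,0,0],"claw": 1}]}}

```text
t: 14.15
tool_pos: [582.9, -300.7, 102.0]
tool_rot: [[0.994, 0.111, -0.0], [0.111, -0.994, 0.0], [-0.0, -0.0, -1.0]]
contact_force: [1.1, 0.1, -0.3]
finger_gap: 85.3
grip_force: 0.0
```

Request:
{"op": "play_rows", "data": {"plan": [{"xyz": [0,0,-1],"turn": [0,0,0],"claw": 1},{"xyz": [0,0,-3],"turn": [0,0,0],"claw": 1},{"xyz": [0,0,-6],"turn": [0,0,0],"claw": 1},{"xyz": [0,0,-10],"turn": [0,0,0],"claw": 1},{"xyz": [0,0,-14],"turn": [0,0,0],"claw": 1}]}}

```text
t: 14.57
tool_pos: [582.3, -300.3, 243.5]
tool_rot: [[0.994, 0.111, -0.002], [0.111, -0.994, 0.001], [-0.002, -0.001, -1.0]]
contact_force: [0.1, -0.2, -0.3]
finger_gap: 85.3
grip_force: 0.0
```

Run:
```python
from h import *
get_image("side")
for r in find_in("side","can_a_mid"): print(np.round(r["bbox"]),r["confidence"])
go(451.5,-323,245,40)
```

```text
[254. 240. 271. 275.] 0.97
t14.67 pos [ 584.6 -301.6  253.4] d [-133.1  -21.4   -8.4] xyz [-13.47   0.65   0.68] turn [ 0.013 -0.009 -0.587] F [-0.09 -0.68  1.18] gap 85.7 0.0
```

Request:
{"op": "play_rows", "data": {"plan": [{"xyz": [-3.5,0.2,0],"turn": [0,0,-0.12],"claw": 1},{"xyz": [-7,0.3,0],"turn": [0,0,-0.24],"claw": 1},{"xyz": [-10,0.5,0],"turn": [0,0,-0.36],"claw": 1},{"xyz": [-12.5,0.6,0],"turn": [0,0,-0.48],"claw": 1},{"xyz": [-13.4,0.7,0],"turn": [0,0,-0.587],"claw": 1}]}}

```text
t: 15.08
tool_pos: [447.9, -323.1, 243.7]
tool_rot: [[0.764, 0.646, 0.001], [0.646, -0.764, -0.002], [-0.001, 0.002, -1.0]]
contact_force: [1.3, 0.3, 1.0]
finger_gap: 85.2
grip_force: 0.0
```

Run:
```python
from h import *
for i in range(5): get_image("wrist")
save("wrist","pics/w5.png")
for r in tip_of("wrist","can_b_mid"): print(np.round(r["position"]),round(r["confidence"],2),at_z("wrist",r["position"],75).round(1))
for r in find_in("wrist","can_b_mid"): print(np.round(r["bbox"]),r["confidence"])
go(451.5,-323,102,40)
```

```text
[229. 140. 287. 220.] 0.86
[144.  81. 222. 141.] 0.83
t15.48 pos [ 451.3 -322.1  242. ] d [   0.2   -0.9 -140. ] xyz [-0.04  0.09 14.  ] turn [-0.001 -0.    -0.001] F [ 0.41 -0.33  0.17] gap 85.2 0.0
```

View pics/w5.png

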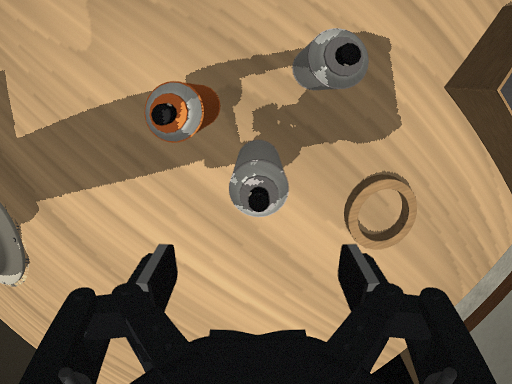

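The near can's nozzle is at (259,199), on the jaw centre line. The orange can is clear at left (172,112), and can 1 is standing at (335,60).

Run:
```python
from h import *
p=at_z("wrist",(259,199),149);print(p.round(1)); go(p[0],p[1],102,40)
```

```text
[ 452.1 -322.3  149. ]
t15.48 pos [ 451.3 -322.1  242. ] d [ 8.0e-01 -1.0e-01 -1.4e+02] xyz [ 0.05  0.07 14.  ] turn [-0.001 -0.    -0.001] F [ 0.41 -0.33  0.17] gap 85.2 0.0
```

Request:
{"op": "play_rows", "data": {"plan": [{"xyz": [0,0.1,3],"turn": [0,0,0],"claw": 1},{"xyz": [0,0.1,6.5],"turn": [0,0,0],"claw": 1},{"xyz": [0,0.1,10],"turn": [0,0,0],"claw": 1},{"xyz": [0,0.1,12.5],"turn": [0,0,0],"claw": 1},{"xyz": [0,0.1,13.8],"turn": [0,0,0],"claw": 1}]}}

```text
t: 15.9
tool_pos: [450.1, -321.6, 99.4]
tool_rot: [[0.766, 0.642, -0.005], [0.642, -0.766, 0.004], [-0.001, -0.007, -1.0]]
contact_force: [-0.5, -0.3, -0.3]
finger_gap: 85.0
grip_force: 0.0
```

Request:
{"op": "play_rows", "data": {"plan": [{"xyz": [0,0,0],"turn": [0,0,0],"claw": 1},{"xyz": [0,0,0],"turn": [0,0,0],"claw": 1},{"xyz": [0,0,0],"turn": [0,0,0],"claw": 0},{"xyz": [0,0,0],"turn": [0,0,0],"claw": 0},{"xyz": [0,0,0],"turn": [0,0,0],"claw": 0}]}}

```text
t: 16.32
tool_pos: [452.0, -323.8, 106.7]
tool_rot: [[0.766, 0.643, 0.003], [0.643, -0.766, -0.002], [0.001, 0.003, -1.0]]
contact_force: [-7.5, 9.4, 46.8]
finger_gap: 51.8
grip_force: 50.6
```

Request:
{"op": "play_rows", "data": {"plan": [{"xyz": [0,0,0],"turn": [0,0,0],"claw": 0},{"xyz": [0,0,0],"turn": [0,0,0],"claw": 0},{"xyz": [0,0,0],"turn": [0,0,0],"claw": 0},{"xyz": [0,0,0],"turn": [0,0,0],"claw": 0},{"xyz": [0,0,0],"turn": [0,0,0],"claw": 0}]}}

```text
t: 16.73
tool_pos: [452.1, -323.8, 107.0]
tool_rot: [[0.766, 0.643, 0.003], [0.643, -0.766, -0.003], [0.001, 0.004, -1.0]]
contact_force: [-1.2, 0.6, 5.4]
finger_gap: 51.0
grip_force: 63.2
```

Request:
{"op": "play_rows", "data": {"plan": [{"xyz": [0,0,-1],"turn": [0,0,0],"claw": 0},{"xyz": [0,0,-2],"turn": [0,0,0],"claw": 0},{"xyz": [0,0,-4],"turn": [0,0,0],"claw": 0},{"xyz": [0,0,-5],"turn": [0,0,0],"claw": 0},{"xyz": [0,0,-6],"turn": [0,0,0],"claw": 0}]}}

```text
t: 17.15
tool_pos: [451.5, -323.5, 166.5]
tool_rot: [[0.766, 0.643, 0.002], [0.643, -0.766, -0.002], [0.0, 0.002, -1.0]]
contact_force: [-0.4, 0.2, -1.0]
finger_gap: 51.5
grip_force: 62.6
```

Request:
{"op": "play_rows", "data": {"plan": [{"xyz": [0,0,0],"turn": [0,0,0],"claw": 0},{"xyz": [0,0,0],"turn": [0,0,0],"claw": 0},{"xyz": [0,0,0],"turn": [0,0,0],"claw": 0},{"xyz": [0,0,0],"turn": [0,0,0],"claw": 0},{"xyz": [0,0,0],"turn": [0,0,0],"claw": 0}]}}

```text
t: 17.57
tool_pos: [450.8, -322.9, 163.1]
tool_rot: [[0.766, 0.643, -0.002], [0.643, -0.766, 0.001], [-0.0, -0.002, -1.0]]
contact_force: [-1.0, 0.3, -1.1]
finger_gap: 51.5
grip_force: 62.6
```

Request:
{"op": "play_rows", "data": {"plan": [{"xyz": [0,0,0],"turn": [0,0,0],"claw": 0},{"xyz": [0,0,0],"turn": [0,0,0],"claw": 0},{"xyz": [0,0,0],"turn": [0,0,0],"claw": 0},{"xyz": [0,0,0],"turn": [0,0,0],"claw": 0},{"xyz": [0,0,0],"turn": [0,0,0],"claw": 0}]}}

```text
t: 17.98
tool_pos: [451.1, -323.2, 164.3]
tool_rot: [[0.766, 0.643, 0.0], [0.643, -0.766, -0.0], [-0.0, 0.0, -1.0]]
contact_force: [0.5, 0.0, -1.2]
finger_gap: 51.6
grip_force: 62.6
```

Run:
```python
from h import *
f=[]
for i in range(8):
    get_image("side"); f.append(state()["contact_force"][2])
print(np.mean(f),np.std(f)); a=save("side","pics/e.png")
cv2.imwrite("pics/e2.png",cv2.resize(cv2.imread("pics/e.png")[170:300,170:330],None,fx=3,fy=3)); go(452.1,-323.8,107,40)
```

```text
-1.148814428577824 0.19906432942728894
t18.43 pos [ 451.1 -323.2  164.3] d [  1.   -0.6 -57.3] xyz [0.03 0.11 5.73] turn [ 0.  0. -0.] F [-0.32  0.53 -0.98] gap 51.3 62.6
```

View pics/e2.png

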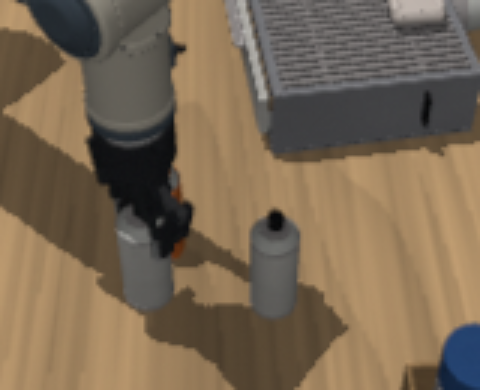

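Can 2 is held upright in the air at about (218,255) in the full picture and reads 1.15 N (≈117 g), so it is the lighter one. Can 1, standing at (261,258), is the heavier. Setting can 2 back down.

Request:
{"op": "play_rows", "data": {"plan": [{"xyz": [0,0,1],"turn": [0,0,0],"claw": 0},{"xyz": [0,0,2],"turn": [0,0,0],"claw": 0},{"xyz": [0,0,3],"turn": [0,0,0],"claw": 0},{"xyz": [0,0,4],"turn": [0,0,0],"claw": 0},{"xyz": [0,0,4.8],"turn": [0,0,0],"claw": 0}]}}

```text
t: 18.85
tool_pos: [450.6, -322.7, 114.0]
tool_rot: [[0.766, 0.643, -0.002], [0.643, -0.766, 0.001], [-0.0, -0.002, -1.0]]
contact_force: [-0.3, -0.1, -1.1]
finger_gap: 51.5
grip_force: 62.6
```

Request:
{"op": "play_rows", "data": {"plan": [{"xyz": [0,0,0.2],"turn": [0,0,0],"claw": 0},{"xyz": [0,0,0.4],"turn": [0,0,0],"claw": 0},{"xyz": [0,0,0.6],"turn": [0,0,0],"claw": 0},{"xyz": [0,0,0.7],"turn": [0,0,0],"claw": 0},{"xyz": [0,0,0.7],"turn": [0,0,0],"claw": 0}]}}

```text
t: 19.27
tool_pos: [451.3, -323.3, 109.6]
tool_rot: [[0.766, 0.643, 0.0], [0.643, -0.766, -0.0], [0.0, 0.001, -1.0]]
contact_force: [-0.5, -0.6, -0.8]
finger_gap: 51.2
grip_force: 62.6
```

Request:
{"op": "play_rows", "data": {"plan": [{"xyz": [0,0,0.05],"turn": [0,0,0],"claw": 0},{"xyz": [0,0,0.1],"turn": [0,0,0],"claw": 0},{"xyz": [0,0,0.15],"turn": [0,0,0],"claw": 0},{"xyz": [0,0,0.2],"turn": [0,0,0],"claw": 0},{"xyz": [0,0,0.2],"turn": [0,0,0],"claw": 0}]}}

```text
t: 19.68
tool_pos: [451.1, -323.2, 107.2]
tool_rot: [[0.766, 0.643, -0.0], [0.643, -0.766, 0.0], [-0.0, -0.0, -1.0]]
contact_force: [0.1, 0.9, -0.5]
finger_gap: 51.2
grip_force: 62.6
```

Request:
{"op": "play_rows", "data": {"plan": [{"xyz": [0,0,0.05],"turn": [0,0,0],"claw": 0},{"xyz": [0,0,0.1],"turn": [0,0,0],"claw": 0},{"xyz": [0,0,0.1],"turn": [0,0,0],"claw": 0},{"xyz": [0,0,0.1],"turn": [0,0,0],"claw": 0},{"xyz": [0,0,0.1],"turn": [0,0,0],"claw": 0}]}}

```text
t: 20.1
tool_pos: [451.2, -323.1, 107.1]
tool_rot: [[0.766, 0.643, 0.0], [0.643, -0.766, -0.0], [0.0, 0.0, -1.0]]
contact_force: [-2.7, 1.9, 6.1]
finger_gap: 51.3
grip_force: 63.1
```

Request:
{"op": "play_rows", "data": {"plan": [{"xyz": [0,0,0],"turn": [0,0,0],"claw": 1},{"xyz": [0,0,0],"turn": [0,0,0],"claw": 1},{"xyz": [0,0,0],"turn": [0,0,0],"claw": 1},{"xyz": [0,0,0],"turn": [0,0,0],"claw": 1},{"xyz": [0,0,0],"turn": [0,0,0],"claw": 1}]}}

```text
t: 20.52
tool_pos: [451.1, -323.2, 106.0]
tool_rot: [[0.766, 0.643, -0.0], [0.643, -0.766, 0.0], [-0.0, -0.0, -1.0]]
contact_force: [1.1, 0.5, -1.0]
finger_gap: 85.2
grip_force: 0.0
```

Request:
{"op": "play_rows", "data": {"plan": [{"xyz": [0,0,-1],"turn": [0,0,0],"claw": 1},{"xyz": [0,0,-3],"turn": [0,0,0],"claw": 1},{"xyz": [0,0,-6],"turn": [0,0,0],"claw": 1},{"xyz": [0,0,-10],"turn": [0,0,0],"claw": 1},{"xyz": [0,0,-14],"turn": [0,0,0],"claw": 1}]}}

```text
t: 20.93
tool_pos: [450.6, -322.8, 247.6]
tool_rot: [[0.766, 0.643, -0.001], [0.643, -0.766, 0.001], [-0.0, -0.002, -1.0]]
contact_force: [-0.5, -0.3, 0.7]
finger_gap: 85.1
grip_force: 0.0
```

Run:
```python
from h import *
for i in range(4): get_image("side")
for r in find_in("side","can_a_mid"): print(np.round(r["bbox"]),r["confidence"])
go(583,-300.7,247,6.3)
```

```text
[253. 242. 268. 279.] 0.72
t21.18 pos [ 451.2 -323.2  246.8] d [131.8  22.5   0.2] xyz [ 1.155e+01  6.740e+00 -1.000e-02] turn [ 0.001 -0.     0.588] F [-0.85  0.02 -0.37] gap 85.7 0.0
```

Request:
{"op": "play_rows", "data": {"plan": [{"xyz": [2.5,1.4,0],"turn": [0,0,0.12],"claw": 1},{"xyz": [5,3,0],"turn": [0,0,0.24],"claw": 1},{"xyz": [8,4.6,0],"turn": [0,0,0.36],"claw": 1},{"xyz": [10.5,6,0],"turn": [0,0,0.48],"claw": 1},{"xyz": [11.6,6.7,0],"turn": [0,0,0.588],"claw": 1}]}}

```text
t: 21.6
tool_pos: [585.2, -298.3, 242.8]
tool_rot: [[0.994, 0.106, -0.003], [0.106, -0.994, 0.003], [-0.003, -0.003, -1.0]]
contact_force: [-0.2, 0.3, -0.2]
finger_gap: 85.6
grip_force: 0.0
```

Run:
```python
from h import *
for i in range(6): get_image("wrist")
im=cv2.imread("pics/w5.png"); save("wrist","pics/w6.png")
im=get_image("wrist"); g=im[120:240,225:300].max(2)<45
n,l,s,c=cv2.connectedComponentsWithStats(g.astype(np.uint8))
for k in range(1,n):
  if s[k,4]>60: q=c[k]+[225,120]; print(s[k],q,at_z("wrist",q,149).round(1))
go(583,-300.7,103.6,6.3)
```

```text
[ 24  62  20  25 338] [259.22189349 194.24260355] [ 584.9 -301.6  149. ]
t22.00 pos [ 582.1 -300.5  246.6] d [   0.9   -0.2 -143. ] xyz [ 0.08  0.03 14.3 ] turn [ 0. -0.  0.] F [0.01 0.39 0.06] gap 85.2 0.0
```

Request:
{"op": "play_rows", "data": {"plan": [{"xyz": [0.1,0,3],"turn": [0,0,0],"claw": 1},{"xyz": [0.1,0,6.5],"turn": [0,0,0],"claw": 1},{"xyz": [0.1,0,10],"turn": [0,0,0],"claw": 1},{"xyz": [0.1,0,12.5],"turn": [0,0,0],"claw": 1},{"xyz": [0.1,0,14.1],"turn": [0,0,0],"claw": 1}]}}

```text
t: 22.42
tool_pos: [581.9, -299.5, 101.3]
tool_rot: [[0.994, 0.11, -0.004], [0.11, -0.994, 0.002], [-0.004, -0.003, -1.0]]
contact_force: [-0.3, -0.5, 0.6]
finger_gap: 85.4
grip_force: 0.0
```

Request:
{"op": "play_rows", "data": {"plan": [{"xyz": [0,0,0],"turn": [0,0,0],"claw": 1},{"xyz": [0,0,0],"turn": [0,0,0],"claw": 1},{"xyz": [0,0,0],"turn": [0,0,0],"claw": 1},{"xyz": [0,0,0],"turn": [0,0,0],"claw": 1},{"xyz": [0,0,0],"turn": [0,0,0],"claw": 0}]}}

```text
t: 22.83
tool_pos: [584.8, -300.4, 107.8]
tool_rot: [[0.994, 0.11, 0.003], [0.11, -0.994, -0.002], [0.003, 0.002, -1.0]]
contact_force: [0.1, -0.0, -0.5]
finger_gap: 75.5
grip_force: 0.0
```

Request:
{"op": "play_rows", "data": {"plan": [{"xyz": [0,0,0],"turn": [0,0,0],"claw": 0},{"xyz": [0,0,0],"turn": [0,0,0],"claw": 0},{"xyz": [0,0,0],"turn": [0,0,0],"claw": 0},{"xyz": [0,0,0],"turn": [0,0,0],"claw": 0},{"xyz": [0,0,0],"turn": [0,0,0],"claw": 0}]}}

```text
t: 23.25
tool_pos: [584.6, -300.4, 106.8]
tool_rot: [[0.994, 0.11, 0.002], [0.11, -0.994, -0.002], [0.002, 0.002, -1.0]]
contact_force: [-0.4, -1.4, 4.8]
finger_gap: 51.4
grip_force: 63.1
```

Request:
{"op": "play_rows", "data": {"plan": [{"xyz": [0,0,0],"turn": [0,0,0],"claw": 0},{"xyz": [0,0,0],"turn": [0,0,0],"claw": 0},{"xyz": [0,0,0],"turn": [0,0,0],"claw": 0},{"xyz": [0,0,0],"turn": [0,0,0],"claw": 0},{"xyz": [0,0,0],"turn": [0,0,0],"claw": 0}]}}

```text
t: 23.67
tool_pos: [584.6, -300.4, 106.8]
tool_rot: [[0.994, 0.11, 0.002], [0.11, -0.994, -0.002], [0.002, 0.002, -1.0]]
contact_force: [0.0, -1.0, 4.7]
finger_gap: 51.5
grip_force: 63.1
```

Request:
{"op": "play_rows", "data": {"plan": [{"xyz": [0,0,-2],"turn": [0,0,0],"claw": 0},{"xyz": [0,0,-5],"turn": [0,0,0],"claw": 0},{"xyz": [0,0,-8],"turn": [0,0,0],"claw": 0},{"xyz": [0,0,-11],"turn": [0,0,0],"claw": 0},{"xyz": [0,0,-13],"turn": [0,0,0],"claw": 0}]}}

```text
t: 24.08
tool_pos: [584.1, -299.8, 237.5]
tool_rot: [[0.994, 0.11, 0.001], [0.11, -0.994, -0.0], [0.001, 0.0, -1.0]]
contact_force: [0.4, -0.2, -1.7]
finger_gap: 51.4
grip_force: 63.3
```

Run:
```python
from h import *
for i in range(4): get_image("side")
go(644,80,275,6.3)
```

```text
t24.28 pos [ 584.  -299.7  233.6] d [ 60.  379.7  41.4] xyz [ 10.13 -37.09  -4.11] turn [-0.001  0.001  0.   ] F [ 0.04  0.5  -3.99] gap 51.1 63.4
```

Request:
{"op": "play_rows", "data": {"plan": [{"xyz": [0.6,-2.2,-1],"turn": [0,0,0],"claw": 0},{"xyz": [1.4,-5,-2],"turn": [0,0,0],"claw": 0},{"xyz": [2.2,-8,-3],"turn": [0,0,0],"claw": 0},{"xyz": [3,-11,-4.2],"turn": [0,0,0],"claw": 0},{"xyz": [3.8,-14,-4.2],"turn": [0,0,0],"claw": 0}]}}

```text
t: 24.7
tool_pos: [606.4, -155.3, 276.1]
tool_rot: [[0.994, 0.109, -0.002], [0.109, -0.994, 0.001], [-0.002, -0.001, -1.0]]
contact_force: [1.9, 0.2, -2.4]
finger_gap: 51.2
grip_force: 63.5
```

Request:
{"op": "play_rows", "data": {"plan": [{"xyz": [0.8,-3,0],"turn": [0,0,0],"claw": 0},{"xyz": [1.6,-6,0],"turn": [0,0,0],"claw": 0},{"xyz": [2.4,-9,0],"turn": [0,0,0],"claw": 0},{"xyz": [3.2,-12,0],"turn": [0,0,0],"claw": 0},{"xyz": [4,-14.5,0],"turn": [0,0,0],"claw": 0}]}}

```text
t: 25.12
tool_pos: [629.7, -5.8, 273.1]
tool_rot: [[0.994, 0.111, -0.006], [0.111, -0.994, 0.001], [-0.006, -0.002, -1.0]]
contact_force: [0.3, -0.2, -3.3]
finger_gap: 51.8
grip_force: 63.6
```

Request:
{"op": "play_rows", "data": {"plan": [{"xyz": [0.8,-3,0],"turn": [0,0,0],"claw": 0},{"xyz": [1.6,-5.5,0],"turn": [0,0,0],"claw": 0},{"xyz": [2.1,-7.5,0],"turn": [0,0,0],"claw": 0},{"xyz": [2.3,-8.6,0],"turn": [0,0,0],"claw": 0},{"xyz": [2.3,-8.6,0],"turn": [0,0,0],"claw": 0}]}}

```text
t: 25.53
tool_pos: [643.2, 82.4, 273.6]
tool_rot: [[0.994, 0.113, -0.005], [0.113, -0.994, 0.0], [-0.005, -0.001, -1.0]]
contact_force: [0.2, -1.1, -3.5]
finger_gap: 51.7
grip_force: 63.6
```

Run:
```python
from h import *
for i in range(4): get_image("side")
go(643,80,258,6.3)
```

```text
t25.73 pos [643.6  78.6 276.4] d [ -0.6   1.4 -18.4] xyz [-0.04 -0.15  1.84] turn [ 0.001  0.001 -0.002] F [-0.68 -0.31 -2.95] gap 51.5 63.6
```

Request:
{"op": "play_rows", "data": {"plan": [{"xyz": [0,0,0.4],"turn": [0,0,0],"claw": 0},{"xyz": [0,0,0.8],"turn": [0,0,0],"claw": 0},{"xyz": [0,0,1.2],"turn": [0,0,0],"claw": 0},{"xyz": [0,0,1.6],"turn": [0,0,0],"claw": 0},{"xyz": [0,0,1.7],"turn": [0,0,0],"claw": 0}]}}

```text
t: 26.15
tool_pos: [643.5, 79.6, 258.9]
tool_rot: [[0.994, 0.109, -0.002], [0.109, -0.994, -0.0], [-0.002, -0.0, -1.0]]
contact_force: [-0.4, -1.8, -3.2]
finger_gap: 51.2
grip_force: 63.6
```

Request:
{"op": "play_rows", "data": {"plan": [{"xyz": [0,0,0],"turn": [0,0,0],"claw": 0},{"xyz": [0,0,0],"turn": [0,0,0],"claw": 0},{"xyz": [0,0,0],"turn": [0,0,0],"claw": 0},{"xyz": [0,0,0],"turn": [0,0,0],"claw": 0},{"xyz": [0,0,0],"turn": [0,0,0],"claw": 0}]}}

```text
t: 26.57
tool_pos: [643.9, 80.0, 260.6]
tool_rot: [[0.994, 0.11, 0.001], [0.11, -0.994, 0.0], [0.001, 0.0, -1.0]]
contact_force: [-0.0, 0.5, -3.4]
finger_gap: 51.5
grip_force: 63.6
```

Request:
{"op": "play_rows", "data": {"plan": [{"xyz": [0,0,0],"turn": [0,0,0],"claw": 0},{"xyz": [0,0,0],"turn": [0,0,0],"claw": 0},{"xyz": [0,0,0],"turn": [0,0,0],"claw": 0},{"xyz": [0,0,0],"turn": [0,0,0],"claw": 0},{"xyz": [0,0,0],"turn": [0,0,0],"claw": 0}]}}

```text
t: 26.98
tool_pos: [643.8, 80.0, 260.3]
tool_rot: [[0.994, 0.11, -0.0], [0.11, -0.994, 0.0], [-0.0, -0.0, -1.0]]
contact_force: [-0.9, -0.1, -2.1]
finger_gap: 51.4
grip_force: 63.6
```

Run:
```python
from h import *
save("scene","pics/f.png");save("side","pics/g.png")
a=cv2.imread("pics/f.png")[100:270,120:340];b=cv2.imread("pics/g.png")[90:350,180:380]
a=cv2.resize(a,(396,306));b=cv2.resize(b,(400,520));c=np.zeros((520,796,3),np.uint8);c[:306,:396]=a;c[:,396:]=b
cv2.imwrite("pics/fg.png",c); go(643,80,258,6.3); print(np.abs(state()["joint_vel"]).max())
```

```text
t27.08 pos [643.8  80.  260.3] d [-0.8  0.  -2.3] xyz [-0.08 -0.01  0.23] turn [-0.  0. -0.] F [ 0.05  0.73 -2.61] gap 51.4 63.6
0.0016780629605038279
```

View pics/fg.png

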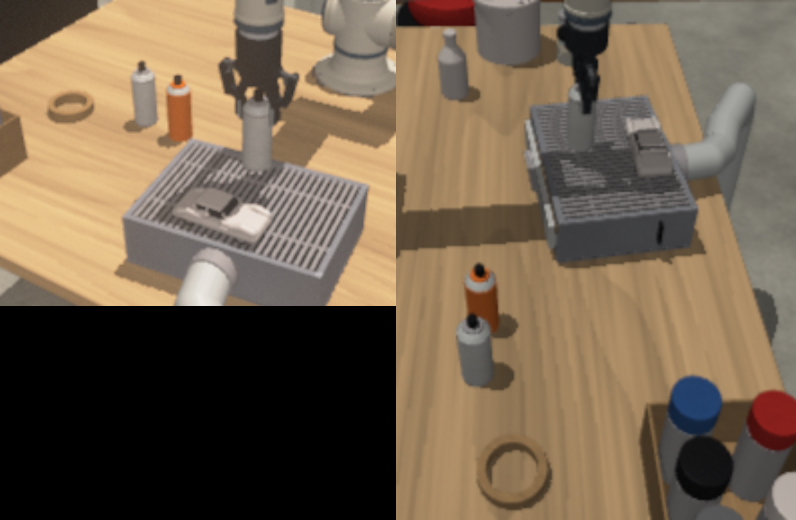

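The heavier can is upright over the front of the grille, ahead of the car, with its foot about 38 mm clear. The lighter can is standing, the drawer is home and the bystanders are where they were. Handing in.

```bash
python3 -c "
from workcell import *
print(sign_off())"
```

```text
the job is handed in; nothing more can be done
None
```

The job is handed in at about 27 s: the drawer is seated in its catch, the lighter can (about 117 g) stands upright on the worktop, and the heavier can (about 300 g) is held upright and still about 38 mm above the front half of the grille.

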